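# Pop the round compact mirror and stop it with the other finger

## Robot

A 6-joint arm with a two-finger parallel gripper is mounted at the origin on the work surface. World frame = base frame: x ahead of the robot, y to its left, z up, the work surface at z = 0. Lengths are in mm, angles in degrees, forces in N, time in s.
With the tool pointing down it reaches from about 300 to 850 mm from the base axis. Payload 4.2 kg.
Tool frame: the origin (TCP) lies at the very end of the fingers, on their centre line; the grasp point (between the pads) lies 19 mm behind it (env.grip_depth is the distance from the TCP to the grasp point, in mm); y points along the fingers, z is the direction in which the jaws open and shut, and the axes are right-handed (so a half turn about y gives the same grasp; the last joint's range is limited). The gripper opens to 91 mm and grips with 3 to 60 N. Pads are 32 mm wide; open, the fingers measure 118 mm over their backs; the gripper's body (76 mm by 178 mm) begins 60 mm behind the grasp point.
Start: joints at [-74.771, 18.312, 89.639, -0, 72.044, -1.146], TCP at [162.11, -551.692, 213.976] pointing down, gripper open.
Joint ranges: [-177.97, 177.97], [-48.28, 115.42], [12.27, 149.76], [-77.06, 257.06], [2.81, 150.46], [-146.56, 146.56]. Speed limits (degrees/s): [147.25, 147.25, 180, 180, 180, 180].

## Interface

Orientations are given as [roll, pitch, yaw] about the fixed x, y, z axes, in that order (R = Rz(yaw) Ry(pitch) Rx(roll)).
In Python, from workcell import state, imaging, job, env gives the robot as it stands.
- The arm moves only by the shell command python3 -m pendant 'ROWS' [FORCE]. ROWS is JSON, a list of rows, each an object with "delta_pos": the shift along the tool's x, y, z in cm, a list of three; "twist": the turn, a rotation vector about the tool's x, y, z in degrees, a list of three; "grip": the opening in per cent of the stroke, from 0 (shut) to 100 (fully open). In form: [{"delta_pos": [tx, ty, tz], "twist": [wx, wy, wz], "grip": grip}, ...]. A call has exactly 5 rows; each row is the pose to reach, as a shift and turn from the pose commanded when the call began, along the tool's axes at that moment; what a row does not reach only later rows make up. A row lasts 1/10 s, in which the tool goes at most 50 mm and 8.59 degrees, less where a joint would pass 70% of its speed; a pose out of reach is approached as far as the arm can. A call with a gripper value outside its range is refused whole. The fingers move at their own pace and stop on an object; FORCE is the grip in N (left out, the last holds). Time passes only in rows, so rows that repeat a pose let the fingers close, or fill a call up. It gives the time, the measured TCP pose, the force and the opening at its end, in the units of the state.
- state(): the state, without advancing time (a new reading comes with each control period).
- imaging.grab_frame(name): name is "scene" or "top" or "wrist"; returns (picture, depth): 480x640x3 uint8, red, green, blue; 480x640 float32, mm along the optical axis (not along the pixel's ray), 0 where there is no reading.
- imaging.camera_info(name): a dict with "fx", "fy", "cx", "cy" (pixels), "k1" (the pictures are not rectified: a ray, as slopes to the right and down, at radius r is drawn at 1 + k1 r^2 times it, then the intrinsics apply), "R" (3x3) and "t" (3): a world point X has camera coordinates R X + t. Camera axes: x right, y down, z forward; pixel columns grow to the right and rows downward; lengths in mm; the calibration is good to about 2 mm. A picture is of the moment at which its call begins: read the wrist's pose just before it. camera_info takes no time and is no camera call; for the wrist camera it gives the pose at the moment of the call.
- job.job_done(): hands the job in, once; it reports no verdict.
The state is a dict: "time_s": time; "qpos": joint angles; "qvel": joint speeds; "effort": joint torques, N m; "ee_pos": TCP position; "ee_rot": TCP orientation; "force": force on the tool from outside, world axes, zero at the start; "torque": the same for the moment, N m; "gripper_width": finger opening in mm.
Only numpy, scipy, OpenCV 4.12 (cv2) and the standard library are available. Lean on these libraries where they do the work, as an engineer would, in place of code of your own. Each camera call takes 0.05 s, during which the arm holds its last target.

## Task

Press down and keep down the ejector key beside the bay that holds the round compact mirror, so that its spring pusher shoots the compact forward past the lowered gate, and with the other finger stop the compact while all of it is still on top of the pink drawer unit. Finish while holding it like this: one finger keeping the key down, the compact lying flat in its bay, pushed by the spring against the other finger. Do not lift the compact, and leave the other key, the square case, the drawers and everything else as they are.

Things in the scene. Friction and masses are not known exactly. Their poses are not given: they have to be found in the camera images.
- unit: Pink plastic makeup drawer unit, fixed, 260 (x) x 240 (y) x 90 mm high. Origin: centre of its underside; its -x is the front (two drawers with knobs), z up. On its top (z = 90) two straight open-fronted bays lie side by side along x, one with the round compact, one with the square case, either way round. Behind them, x = 52 to 130, is a deck at z = 108 with small bottles.
- compact: Round aluminium compact mirror, shut, 56 mm across, 16 mm thick, about 70 g, loose, lying flat in one of the bays. Origin: centre of its underside; z up.
- case: Square aluminium make-up case, 56 x 54 x 16 mm, loose, lying in the other bay; to be left alone. Origin: centre of its underside.
- bay_left (a point): Point on the floor of the left bay, in its empty front part (x = -70, y = +33.5, z = 90 of the unit), where a finger has room. The bay is a channel 60 mm wide between walls 12 mm high (the outer one y = +64 to +68), open at the front edge x = -130. Its piece waits with its centre at x = 15, a spring pusher behind it, a gate bar (x = -18.5 to -13.5, 9 mm high) before it.
- key_left (a joint): Ejector key of the left bay: how far it is pressed, 0 (up) to 0.012 m (fully down); pressing it takes about 2 to 4 N. The gate bar sinks with it; after 8 to 9 mm the piece is free and the pusher (3 N, over 150 mm of travel) drives it forward at about 0.13 m/s, off the front edge in about a second unless stopped.
- key_left_top (a point): Centre of the top face of the left key: a flat white plate 44 (x) x 42 (y) mm outside the outer wall of its bay, centred at x = -70, y = +90 of the unit. Its face is at z = 106 of the unit when up (16 mm above the bay floor), z = 94 fully down, so a second finger at the same height then stands 4 to 6 mm above the bay floor.
- bay_right (a point): Point on the floor of the right bay, in its empty front part (x = -70, y = -33.5, z = 90 of the unit), where a finger has room. The bay is a channel 60 mm wide between walls 12 mm high (the outer one y = -64 to -68), open at the front edge x = -130. Its piece waits with its centre at x = 15, a spring pusher behind it, a gate bar (x = -18.5 to -13.5, 9 mm high) before it.
- key_right (a joint): Ejector key of the right bay: how far it is pressed, 0 (up) to 0.012 m (fully down); pressing it takes about 2 to 4 N. The gate bar sinks with it; after 8 to 9 mm the piece is free and the pusher (3 N, over 150 mm of travel) drives it forward at about 0.13 m/s, off the front edge in about a second unless stopped.
- key_right_top (a point): Centre of the top face of the right key: a flat white plate 44 (x) x 42 (y) mm outside the outer wall of its bay, centred at x = -70, y = -90 of the unit. Its face is at z = 106 of the unit when up (16 mm above the bay floor), z = 94 fully down, so a second finger at the same height then stands 4 to 6 mm above the bay floor.
- unit_drawer0 (a joint): Upper drawer of the unit: 0 shut, m open. Leave shut.
- unit_drawer1 (a joint): Lower drawer of the unit: 0 shut, m open. Leave shut.
- polish_a: Nail polish bottle, 26 mm across, 64 mm high, loose on the rear deck of the unit. Origin: centre of its underside.
- polish_b: Second such bottle, on the rear deck.
- lipstick: Lipstick, 22 mm across, 72 mm high, standing loose on the rear deck. Origin: centre of its underside.
- vial: Empty stoppered glass attar vial, 38 mm across, 70 mm high, on the table. Origin: centre of its underside.
- bangle_roller: Brown wooden bangle roller with bangles, 120 x 160 x 114 mm, on the table. Origin: centre of its underside.
- cream_jar: Cream jar, 60 mm across, 50 mm high, on the table. Origin: centre of its underside.
- brush: Wooden brush lying on the table. Origin: under its middle.

How it is judged (in metres and radians):
On the way:
1. the key of the compact's bay is pressed down (more than 7 mm) by a finger (((y of compact in the frame of unit above 0 m and value of joint key_left above 0.007 m) or (y of compact in the frame of unit below 0 m and value of joint key_right above 0.007 m)) and contact force between the fingers and unit above 0.3 N).
At the end, for the whole second after the job is handed in: Key of the compact's bay held down over 7 mm; compact past the gate (centre at x below 8.5 mm), all on the unit's top (centre not beyond x = -104 mm of the unit), flat (tilt under 0.12 rad, underside within 6 mm of the bay floor), at rest, pressing on a finger with over 0.4 N (((y of compact in the frame of unit above 0 m and value of joint key_left above 0.007 m) or (y of compact in the frame of unit below 0 m and value of joint key_right above 0.007 m)) and x of compact in the frame of unit between -0.104 and 0.0085 m and z of compact in the frame of unit between 0.085 and 0.096 m and angle between compact's own z axis and vertical below 0.12 rad and contact force between the fingers and compact above 0.4 N and linear speed of compact below 0.01 m/s); the arm keeps its last pose, push and grip.
It fails at once if the compact slides out over the front edge (x of compact in the frame of unit below -0.108 m).
It fails at once if the compact is lifted (over 12 mm) or tipped up (z of compact in the frame of unit above 0.102 m or angle between compact's own z axis and vertical above 0.4 rad).
It fails at once if the square case is moved (over 6 mm) or its key pressed (over 5 mm) (distance of case from where it was at the start of the episode above 0.006 m or (y of compact in the frame of unit above 0 m and value of joint key_right above 0.005 m) or (y of compact in the frame of unit below 0 m and value of joint key_left above 0.005 m)).
It fails at once if a drawer is opened (over 15 mm) (value of joint any of unit_drawer0, unit_drawer1 above 0.015 m).
It fails at once if another thing is moved (over 15 mm) (distance of any of polish_a, polish_b, lipstick, vial, bangle_roller, cream_jar, brush from where it was at the start of the episode above 0.015 m).
It also fails if it takes over 35 s, if anything falls off the work surface, if the arm or the gripper's body presses on something with over 40 N, if the wrist force passes 120 N, or if a joint passes its speed limit or range.

## Working session

There is one attempt and no reset: what is moved stays moved. The work goes in short steps, Python scripts to look and compute and a shell command to move; the robot and the scene stay as the last step left them, time stands still between calls to the robot, and variables do not carry over. Pictures are saved under pics/ and viewed, and the job is handed in when it is done.

```bash
ls; mkdir -p pics; python3 - <<'E'
from workcell import state, imaging, job, env
import cv2
print(state())
for n in("scene","top","wrist"):
    p,d=imaging.grab_frame(n); cv2.imwrite(f"pics/{n}0.png",p[:,:,::-1]); import numpy as np; np.save(f"pics/{n}0d.npy",d); i=imaging.camera_info(n); print(n,i)
    np.save(f"pics/{n}0i.npy",i,allow_pickle=True)
E
```

```text
pics
{'time_s': 0.0, 'qpos': array([-7.47702196e+01,  1.83522555e+01,  8.97070741e+01,  2.49899907e-04,
        7.20434685e+01, -1.14726689e+00]), 'qvel': array([-0.09774383, -0.01880373,  0.04478795,  0.04358086,  0.06162439,
       -0.05467983]), 'effort': array([ 1.74060817e-03, -4.12457621e+01, -2.31968057e+01,  7.29765859e-02,
        4.57936130e-02, -1.51984709e-04]), 'ee_pos': array([ 161.9806466 , -551.18241122,  213.10959652]), 'ee_rot': array([-9.01027728e+01,  2.29579016e-03, -1.63623032e+02]), 'force': array([-1.31979429,  0.15842086,  0.67785726]), 'torque': array([ 0.02887183, -0.02067486, -0.00054133]), 'gripper_width': 91.48869816667136}
scene {'fx': 496.8669689116615, 'fy': 496.8669689116615, 'cx': 321.26010200632965, 'cy': 246.80727524109008, 'k1': -0.07386015872244747, 'R': array([[-0.90568946,  0.4238723 ,  0.00767266],
       [ 0.25059779,  0.54987576, -0.79676684],
       [-0.3419464 , -0.71970058, -0.60423814]]), 't': array([ 521.49799578,  -83.7132891 , 1558.0880384 ])}
top {'fx': 466.64577150287226, 'fy': 466.64577150287226, 'cx': 321.8323378821648, 'cy': 242.7940077739184, 'k1': -0.07681467125724195, 'R': array([[ 0.02383743, -0.99901061,  0.03754448],
       [-0.98896379, -0.02905756, -0.14528004],
       [ 0.14622725, -0.03366703, -0.98867797]]), 't': array([ -11.60448801,  582.75406552, 1188.74175137])}
wrist {'fx': 344.20991299926453, 'fy': 344.20991299926453, 'cx': 310.8507708648418, 'cy': 241.38495209528878, 'k1': -0.04457813597587552, 'R': array([[ 2.80796651e-01, -9.59767120e-01, -5.62510655e-04],
       [-9.29923224e-01, -2.72210222e-01,  2.47273920e-01],
       [-2.37478499e-01, -6.89105968e-02, -9.68945454e-01]]), 't': array([-572.87338275,  -27.51244724,  391.00216842])}
```

View pics/scene0.png

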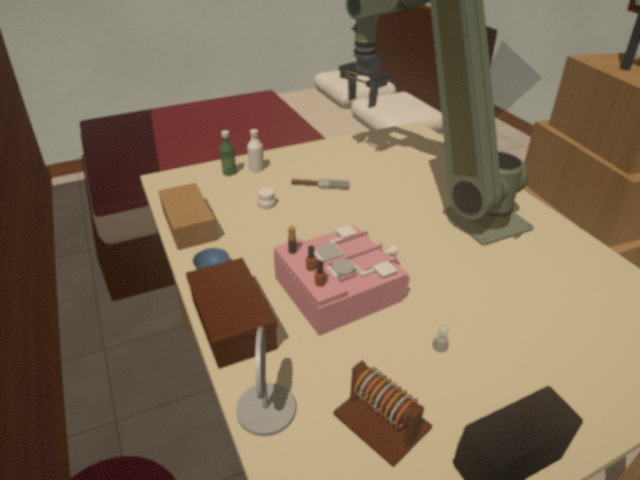

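View pics/top0.png

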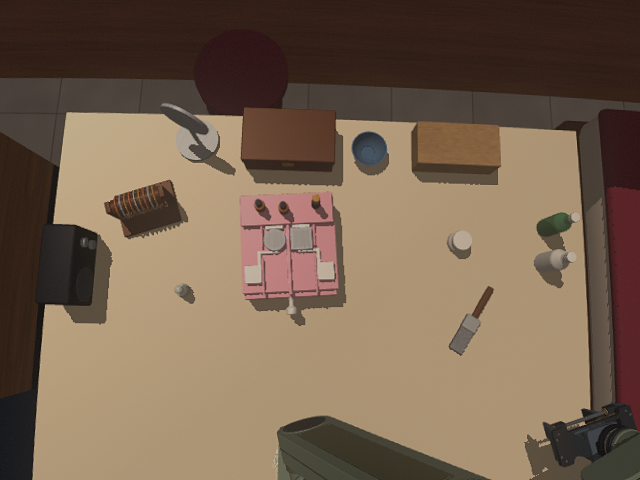

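The top view shows the round compact at about (275,240), in the bay on the image left (the unit's +y side). The square case is at (301,237), and the keys are at (253,275) and (325,270). I'll zoom in and measure.

```bash
cat > h.py <<'E'
import numpy as np, cv2
def pt(i,d,u,v):
    K=np.array([[i['fx'],0,i['cx']],[0,i['fy'],i['cy']],[0,0,1]])
    u=np.atleast_1d(u).astype(float);v=np.atleast_1d(v).astype(float)
    s=cv2.undistortPoints(np.stack([u,v],1)[:,None],K,np.array([i['k1'],0,0,0,0]))[:,0]
    z=d[v.round().astype(int),u.round().astype(int)] if getattr(d,'ndim',0)==2 else d
    c=np.c_[s*np.reshape(z,(-1,1)),z]
    return (c-i['t'])@i['R'] 
def onplane(i,u,v,zw):
    a=pt(i,np.ones(np.size(u)),u,v); o=-i['R'].T@i['t']
    dr=a-o; return o+dr*((zw-o[2])/dr[:,2])[:,None]
def proj(i,X):
    c=X@i['R'].T+i['t']; s=c[:,:2]/c[:,2:]; s=s*(1+i['k1']*(s**2).sum(1,keepdims=True))
    return s*[i['fx'],i['fy']]+[i['cx'],i['cy']]
E
python3 - <<'E'
import cv2,numpy as np
from h import *
p=cv2.imread("pics/top0.png");cv2.imwrite("pics/topz.png",cv2.resize(p[180:330,220:360],None,fx=5,fy=4,interpolation=cv2.INTER_CUBIC))
p=cv2.resize(p[180:330,220:360],(700,600*150//150)) 
i=np.load("pics/top0i.npy",allow_pickle=True).item();d=np.load("pics/top0d.npy")
U,V=np.meshgrid(np.arange(220,360),np.arange(180,330));P=pt(i,d,U.ravel(),V.ravel())
for (u,v) in [(254,275),(325,270),(275,240),(301,237),(278,280),(307,275),(293,308),(291,300),(260,215)]: print(u,v,pt(i,d,[u],[v]).round(1), d[v,u])
np.save("pics/P.npy",P)
E
```

```text
254 275 [[488.3 171.7 105.5]] 1150.0667
325 270 [[505.7  -3.6 103.3]] 1160.6982
275 240 [[577.3 123.3 104.9]] 1165.3293
301 237 [[586.1  58.5 109.5]] 1164.2513
278 280 [[478.6 112.9  90.8]] 1165.1848
307 275 [[493.3  40.8  87.7]] 1172.7991
293 308 [[410.2  73.6  75.9]] 1171.241
291 300 [[430.2  79.4  69.8]] 1179.9495
260 215 [[639.7 163.4 105.2]] 1172.7323
```

View pics/topz.png

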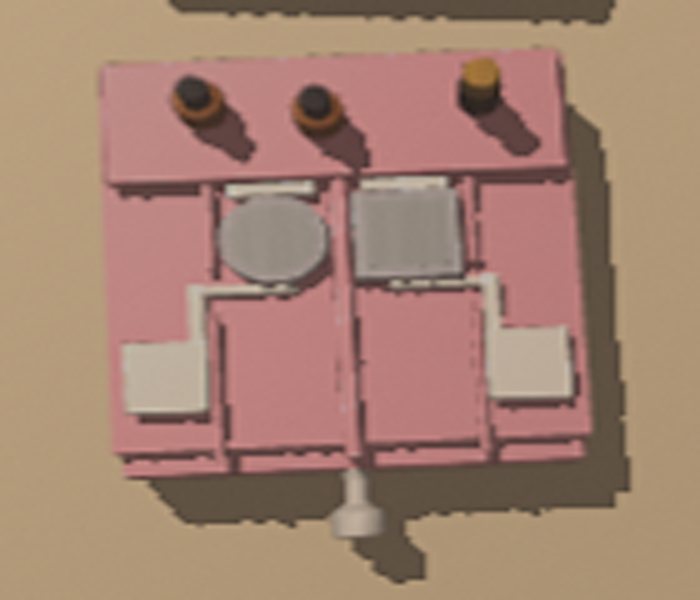

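```bash
python3 - <<'E'
import cv2,numpy as np
from h import *
p=cv2.imread("pics/top0.png");h=cv2.cvtColor(p,cv2.COLOR_BGR2HSV)
i=np.load("pics/top0i.npy",allow_pickle=True).item()
# key plates: whole component minus rod -> opening
m=((h[...,1]<60)&(h[...,2]>110)).astype(np.uint8)
m=cv2.morphologyEx(m,cv2.MORPH_OPEN,np.ones((9,9)))
n,l,s,c=cv2.connectedComponentsWithStats(m)
obs=[]
for k in range(1,n):
    x,y,w,hh,a=s[k]
    if 230<x<340 and 220<y<300: print(s[k],c[k])
names={'keyL':((-70,90),106),'keyR':((-70,-90),106),'case':((15,-33.5),106),'comp':((15,33.5),106)}
guess={'keyL':(254,275),'keyR':(325,270),'case':(301,237),'comp':(275,240)}
A=[];B=[]
for kk,g in guess.items():
    lab=l[g[1],g[0]]; print(kk,lab,s[lab] if lab else None)
    if lab:
        q=onplane(i,[c[lab][0]],[c[lab][1]],names[kk][1])[0]; A.append(names[kk][0]);B.append(q[:2]);print(kk,q)
A=np.array(A,float);B=np.array(B)
def fit(A,B):
    a=A-A.mean(0);b=B-B.mean(0);yaw=np.arctan2((a[:,0]*b[:,1]-a[:,1]*b[:,0]).sum(),(a*b).sum())
    R=np.array([[np.cos(yaw),-np.sin(yaw)],[np.sin(yaw),np.cos(yaw)]]);t=B.mean(0)-R@A.mean(0)
    return np.degrees(yaw),t,(A@R.T+t-B)
print(fit(A,B))
yaw,t,_=fit(A,B)
def W(x,y,z):
    c,s_=np.cos(np.radians(yaw)),np.sin(np.radians(yaw));return [t[0]+c*x-s_*y,t[1]+s_*x+c*y,z]
# overlay
P=p[180:330,220:360].copy();P=cv2.resize(P,None,fx=5,fy=4,interpolation=cv2.INTER_CUBIC)
def dr(pts,col):
    q=(proj(i,np.array([W(*a) for a in pts]))-[220,180]+.5)*[5,4]-.5
    cv2.polylines(P,[q.round().astype(int)],True,col,1)
dr([(-130,-120,90),(-130,120,90),(52,120,90),(52,-120,90)],(255,0,0))
dr([(52,-120,108),(52,120,108),(130,120,108),(130,-120,108)],(0,255,0))
for sg in(1,-1):
    dr([(-92,sg*69,106),(-92,sg*111,106),(-48,sg*111,106),(-48,sg*69,106)],(0,0,255))
    dr([(-130,sg*64,102),(-130,sg*68,102),(52,sg*68,102),(52,sg*64,102)],(0,255,255))
    dr([(-18.5,sg*8,99),(-13.5,sg*8,99),(-13.5,sg*58,99),(-18.5,sg*58,99)],(255,0,255))
a=np.linspace(0,6.28,40)[:-1];dr([(15+28*np.cos(x),33.5+28*np.sin(x),106) for x in a],(255,255,0))
dr([(15+sx*28,-33.5+sy*27,106) for sx,sy in((1,1),(1,-1),(-1,-1),(-1,1))],(255,255,0))
cv2.imwrite("pics/ov.png",P)
E
```

```text
[290 224  22  25 523] [300.70172084 236.2581262 ]
[264 226  21  24 406] [273.97783251 238.16009852]
[317 262  18  18 311] [325.36334405 270.51125402]
[245 266  17  18 299] [252.91638796 274.30100334]
keyL 8 [245 266  17  18 299]
keyL [489.91018868 174.3653001  106.        ]
keyR 7 [317 262  18  18 311]
keyR [504.2564994   -4.37234524 106.        ]
case 3 [290 224  22  25 523]
case [588.48605789  59.36019023 106.        ]
comp 4 [264 226  21  24 406]
comp [581.69125258 125.90975489 106.        ]
(np.float64(4.804178141401821), array([568.48938539,  91.11886401]), array([[ 1.28757802,  0.57483615],
       [ 2.01635904, -0.05513434],
       [-2.24372911, -0.36737485],
       [-1.06020794, -0.15232695]]))
```

View pics/ov.png

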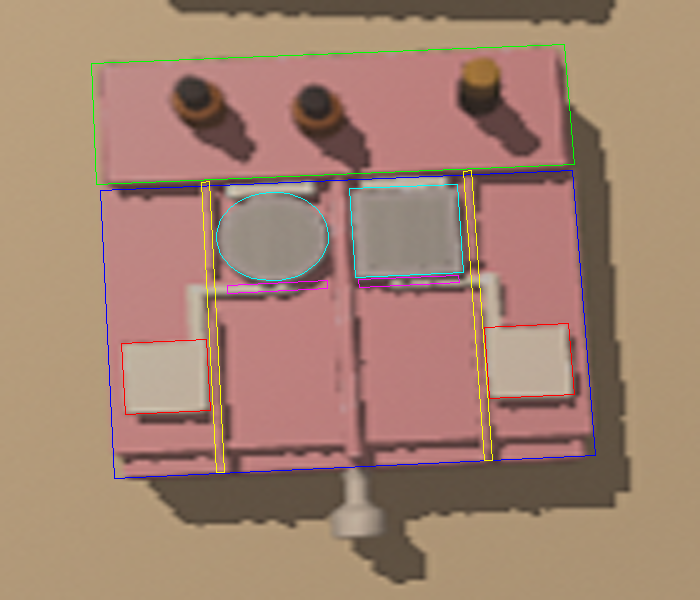

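```bash
cat >> h.py <<'E'
UY=4.80;UT=np.array([568.5,91.1])
from scipy.spatial.transform import Rotation as Ro
def W(x,y,z,yaw=None,t=None):
    a=np.radians(UY if yaw is None else yaw);t=UT if t is None else t;c,s=np.cos(a),np.sin(a);return np.array([t[0]+c*x-s*y,t[1]+s*x+c*y,z])
def need(pos,rot,target,yawt=-175.2):
    R=Ro.from_euler('xyz',rot,degrees=True);T=Ro.from_euler('xyz',[-90,0,yawt],degrees=True)
    return (R.inv().apply(target-pos)/10).round(2),(R.inv()*T).as_rotvec(degrees=True).round(2)
E
python3 - <<'E'
from h import *
from workcell import state,imaging
tgt=W(-68,61.75,200);print(tgt)
s=state()
print(need(np.array([162.11,-551.692,213.976]),s['ee_rot'],tgt))
i=imaging.camera_info("wrist");print(-i['R'].T@i['t']-s['ee_pos'])
E
```

```text
[495.57137875 146.94334071 200.        ]
(array([-51.69,   1.48, -57.63]), array([8.000e-02, 1.157e+01, 1.000e-02]))
[ 66.11417871  20.93111143 172.03103844]
```

```bash
python3 -m pendant '[{"delta_pos":[-2,0,-2.2],"twist":[0,0,0],"grip":47},{"delta_pos":[-5,0,-5.6],"twist":[0,0,0],"grip":47},{"delta_pos":[-8,0,-9],"twist":[0,0,0],"grip":47},{"delta_pos":[-11,0,-12.3],"twist":[0,0,0],"grip":47},{"delta_pos":[-14,0,-15.6],"twist":[0,0,0],"grip":47}]' 10
python3 -m pendant '[{"delta_pos":[-3,0,-3.3],"twist":[0,0,0],"grip":47},{"delta_pos":[-6,0,-6.7],"twist":[0,0,0],"grip":47},{"delta_pos":[-9,0,-10],"twist":[0,0,0],"grip":47},{"delta_pos":[-12,0,-13.4],"twist":[0,0,0],"grip":47},{"delta_pos":[-15,0,-16.7],"twist":[0,0,0],"grip":47}]'
```

```text
time_s: 0.65
ee_pos: [252.7, -360.8, 213.7]
ee_rot: [-90.0, 0.0, -163.7]
force: [1.1, -0.8, 0.7]
gripper_width: 54.0
time_s: 1.15
ee_pos: [349.5, -158.2, 214.0]
ee_rot: [-90.0, 0.0, -163.6]
force: [1.1, -1.7, -0.0]
gripper_width: 43.3
```

```bash
python3 - <<'E'
from h import *
from workcell import state,imaging
s=state();print(s['time_s'],s['qpos'],need(s['ee_pos'],s['ee_rot'],W(-68,61.75,200)))
E
```

```text
1.15 [-2.60738539e+01  7.28635408e-01  1.11705020e+02 -1.49379653e-03
  6.75473001e+01  4.75734798e+01] (array([-22.61,   1.4 , -25.17]), array([-1.000e-02,  1.155e+01, -1.000e-02]))
```

```bash
python3 -m pendant '[{"delta_pos":[-3.2,0,-3.5],"twist":[0,0,0],"grip":47},{"delta_pos":[-6.2,0,-6.9],"twist":[0,0,0],"grip":47},{"delta_pos":[-9.2,0,-10.2],"twist":[0,0,0],"grip":47},{"delta_pos":[-12.2,0,-13.6],"twist":[0,0,0],"grip":47},{"delta_pos":[-15.2,0,-17],"twist":[0,0,0],"grip":47}]'
python3 -m pendant '[{"delta_pos":[-2.5,0,-2.8],"twist":[0,3,0],"grip":47},{"delta_pos":[-5,0,-5.6],"twist":[0,8,0],"grip":47},{"delta_pos":[-7.5,0,-8.3],"twist":[0,11.55,0],"grip":47},{"delta_pos":[-7.5,1.4,-8.3],"twist":[0,11.55,0],"grip":47},{"delta_pos":[-7.5,1.4,-8.3],"twist":[0,11.55,0],"grip":47}]'
python3 - <<'E'
from h import *
from workcell import state,imaging
s=state();print(s['time_s'],s['force'],need(s['ee_pos'],s['ee_rot'],W(-68,61.75,200)))
for n in("wrist","top"):
    i=imaging.camera_info(n);p,d=imaging.grab_frame(n);cv2.imwrite(f"pics/{n}1.png",p[:,:,::-1]);np.save(f"pics/{n}1d.npy",d);np.save(f"pics/{n}1i.npy",i)
E
```

```text
time_s: 1.65
ee_pos: [447.5, 47.8, 213.9]
ee_rot: [-90.0, 0.0, -163.6]
force: [1.4, -1.0, 0.6]
gripper_width: 43.1
time_s: 2.15
ee_pos: [494.6, 147.2, 197.9]
ee_rot: [-89.9, -0.3, -175.1]
force: [0.6, 0.5, -0.3]
gripper_width: 42.4
2.15 [ 0.5599392   0.47661318 -0.25941574] (array([-0.1 , -0.21,  0.04]), array([-0.06,  0.13,  0.27]))
```

View pics/wrist1.png

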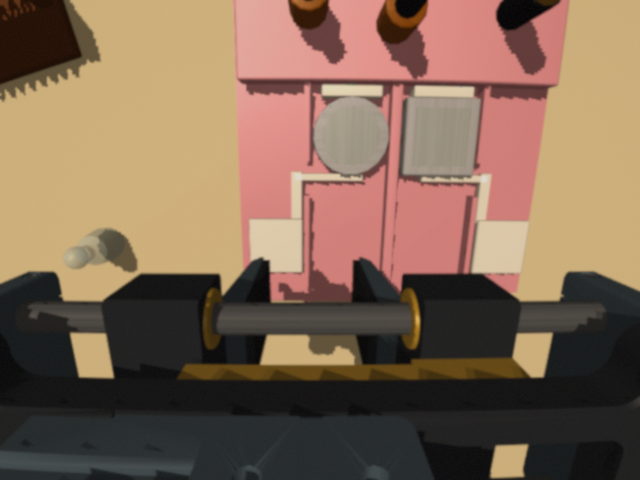

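```bash
cat > ov.py <<'E'
import sys
from h import *
def ov(name,out,yaw=None,t=None,f=1,ky=0,cx=15):
    p=cv2.imread(f"pics/{name}.png");i=np.load(f"pics/{name}i.npy",allow_pickle=True).item()
    def dr(pts,col):
        q=proj(i,np.array([W(*a,yaw,t) for a in pts]));cv2.polylines(p,[(q*16).round().astype(int)],True,col,1,cv2.LINE_AA,4)
    dr([(-130,-120,90),(-130,120,90),(52,120,90),(52,-120,90)],(255,0,0))
    dr([(52,-120,108),(52,120,108),(130,120,108),(130,-120,108)],(0,255,0))
    for sg in(1,-1):
        dr([(-92,sg*69,106),(-92,sg*111,106),(-48,sg*111,106),(-48,sg*69,106)],(0,0,255))
        dr([(-130,sg*64,102),(-130,sg*68,102),(52,sg*68,102),(52,sg*64,102)],(0,255,255))
    a=np.linspace(0,6.28,40)[:-1];dr([(cx+28*np.cos(x),33.5+28*np.sin(x),106) for x in a],(255,255,0))
    dr([(15+sx*28,-33.5+sy*27,106) for sx,sy in((1,1),(1,-1),(-1,-1),(-1,1))],(255,255,0))
    cv2.imwrite(f"pics/{out}.png",p)
E
python3 - <<'E'
from ov import *
i=np.load("pics/wrist1i.npy",allow_pickle=True).item()
# fit
p=cv2.imread("pics/wrist1.png");h=cv2.cvtColor(p,cv2.COLOR_BGR2HSV)
m=((h[...,1]<75)&(h[...,2]>100)).astype(np.uint8);m[270:]=0
m2=cv2.morphologyEx(m,cv2.MORPH_OPEN,np.ones((21,21)))
n,l,s,c=cv2.connectedComponentsWithStats(m2);print(s)
A=[];B=[]
for uv,xy in [((275,245),(-70,90)),((500,246),(-70,-90)),((351,135),(15,33.5)),((441,136),(15,-33.5))]:
    k=l[uv[1],uv[0]];
    if k==0: print('none',uv);continue
    if xy[0]<0: # use rear edge only? 
        pass
    A.append(xy);B.append(onplane(i,[c[k][0]],[c[k][1]],106)[0,:2]);print(c[k],B[-1])
A=np.array(A);B=np.array(B);a=A-A.mean(0);b=B-B.mean(0)
yaw=np.arctan2((a[:,0]*b[:,1]-a[:,1]*b[:,0]).sum(),(a*b).sum());R=np.array([[np.cos(yaw),-np.sin(yaw)],[np.sin(yaw),np.cos(yaw)]]);t=B.mean(0)-R@A.mean(0)
print(np.degrees(yaw),t,A@R.T+t-B)
ov("wrist1","wov1",np.degrees(yaw),t)
E
```

```text
[[     0      0    640    480 290233]
 [   314     84     74     97   5260]
 [   403     85     76     97   6743]
 [   250    219     53     51   2485]
 [   473    221     53     49   2479]]
[277.54607646 242.30060362] [492.74385932 174.9618618 ]
[498.92779347 244.92053247] [505.54886038  -2.43293555]
[350.66007605 133.35570342] [579.94456272 126.53717582]
[440.69271837 133.02891888] [586.295744    60.09139533]
4.434788299015967 [568.55092125  91.91579521] [[-0.9425527   1.27176459]
 [ 0.17083732 -0.79451571]
 [ 0.97108111 -0.06181413]
 [-0.19936573 -0.41543476]]
```

View pics/wov1.png

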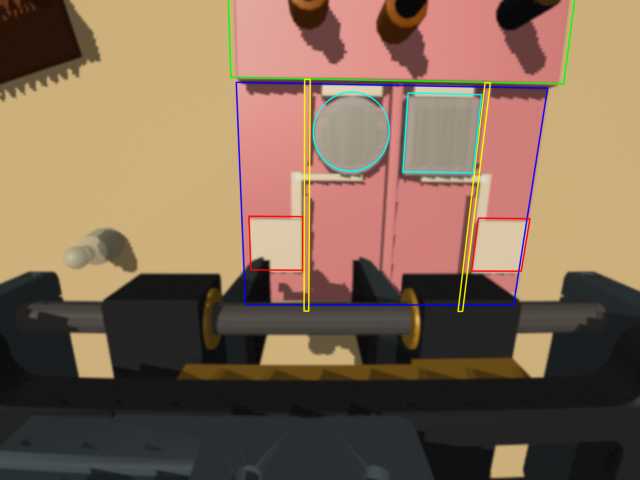

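View pics/top1.png

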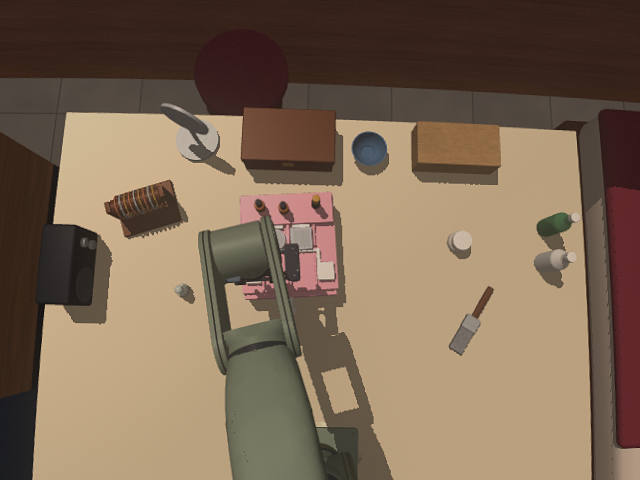

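```bash
sed -i 's/^UY=.*/UY=4.6;UT=np.array([568.5,91.5])/' h.py; python3 - <<'E'
from h import *
from workcell import state
s=state();print(s['ee_pos'],s['ee_rot'],need(s['ee_pos'],s['ee_rot'],W(-68,61.75,118),-175.4))
E
```

```text
[495.19998809 146.39613981 199.57868257] [-8.99687208e+01 -8.77835541e-02 -1.75171209e+02] (array([-0.08,  8.16, -0.12]), array([-0.03,  0.23,  0.09]))
```

```bash
python3 -m pendant '[{"delta_pos":[0,1.5,0],"twist":[0,0.2,0],"grip":47},{"delta_pos":[-0.1,4,-0.1],"twist":[0,0.2,0],"grip":47},{"delta_pos":[-0.1,6.5,-0.1],"twist":[0,0.2,0],"grip":47},{"delta_pos":[-0.1,8.2,-0.1],"twist":[0,0.2,0],"grip":47},{"delta_pos":[-0.1,8.2,-0.1],"twist":[0,0.2,0],"grip":47}]'
python3 - <<'E'
from ov import *
from workcell import state,imaging
s=state();print(s['time_s'],s['ee_pos'],s['force'],need(s['ee_pos'],s['ee_rot'],W(-68,61.75,118),-175.4))
for n in("wrist","scene"):
    i=imaging.camera_info(n);p,d=imaging.grab_frame(n);cv2.imwrite(f"pics/{n}2.png",p[:,:,::-1]);np.save(f"pics/{n}2i.npy",i)
ov("wrist2","wov2")
p=cv2.imread("pics/scene2.png");cv2.imwrite("pics/s2z.png",cv2.resize(p[200:350,250:430],None,fx=4,fy=4,interpolation=cv2.INTER_CUBIC))
E
```

```text
time_s: 2.75
ee_pos: [495.1, 146.5, 116.5]
ee_rot: [-89.9, -0.2, -175.4]
force: [-1.8, 0.5, 0.4]
gripper_width: 43.2
2.75 [495.05460974 146.54200709 116.5085187 ] [-1.77515572  0.5144029   0.42958522] (array([-0.08, -0.15, -0.1 ]), array([-0.05, -0.05,  0.24]))
```

View pics/wov2.png

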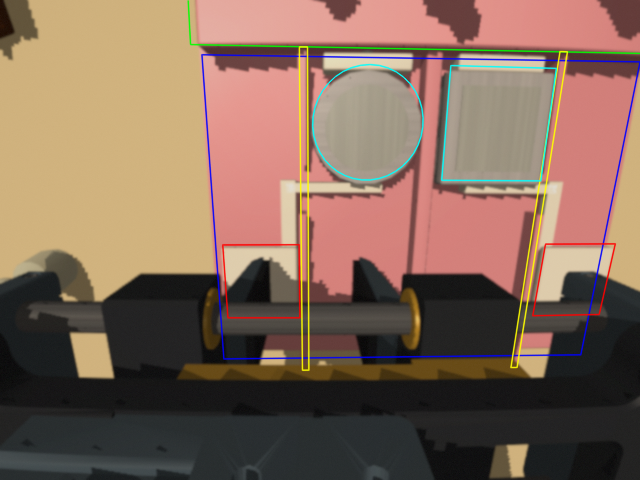

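View pics/s2z.png

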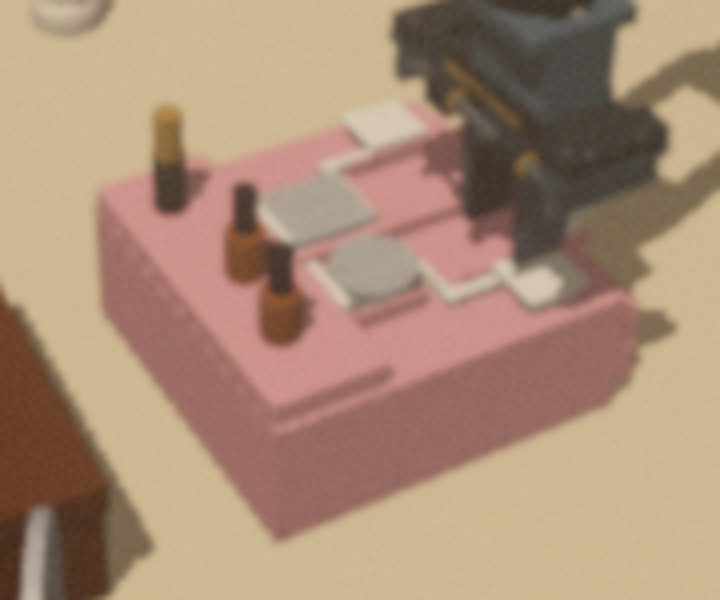

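```bash
python3 -m pendant '[{"delta_pos":[0,0.5,0],"twist":[0,0,0],"grip":47},{"delta_pos":[0,1.0,0],"twist":[0,0,0],"grip":47},{"delta_pos":[0,1.5,0],"twist":[0,0,0],"grip":47},{"delta_pos":[0,1.9,0],"twist":[0,0,0],"grip":47},{"delta_pos":[0,2.2,0],"twist":[0,0,0],"grip":47}]'
python3 - <<'E'
from ov import *
from workcell import state,imaging
s=state();print(s['time_s'],s['ee_pos'],s['force'],s['torque'])
for n in("wrist","scene"):
    i=imaging.camera_info(n);p,d=imaging.grab_frame(n);cv2.imwrite(f"pics/{n}3.png",p[:,:,::-1]);np.save(f"pics/{n}3i.npy",i);np.save(f"pics/{n}3d.npy",d)
s=state();print(s['time_s'],s['ee_pos'],s['force'],s['torque'])
p=cv2.imread("pics/scene3.png");cv2.imwrite("pics/s3z.png",cv2.resize(p[200:350,250:430],None,fx=4,fy=4,interpolation=cv2.INTER_CUBIC))
E
```

```text
time_s: 3.35
ee_pos: [497.2, 147.8, 96.0]
ee_rot: [-90.0, 0.1, -175.4]
force: [1.5, -0.3, 1.9]
gripper_width: 42.9
3.35 [497.21040715 147.83711552  95.98915443] [ 1.5058733  -0.30825849  1.91708456] [-0.0045278  -0.15649918 -0.03646154]
3.45 [497.05903391 147.84066962  95.76419295] [ 0.66679077 -0.17366348  2.48584184] [-0.01237652 -0.21517327 -0.00183592]
```

View pics/wrist3.png

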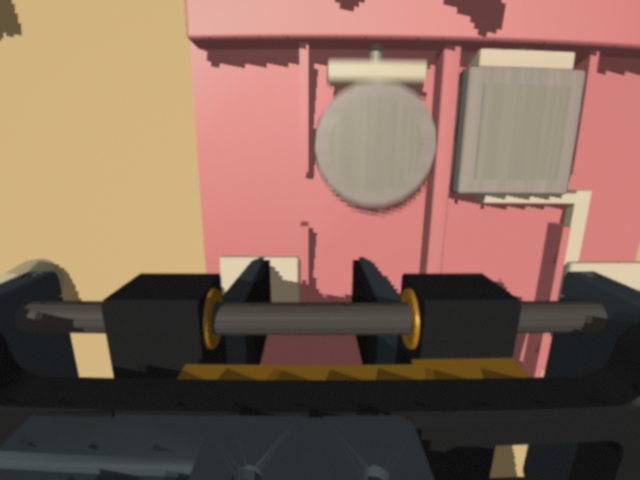

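View pics/s3z.png

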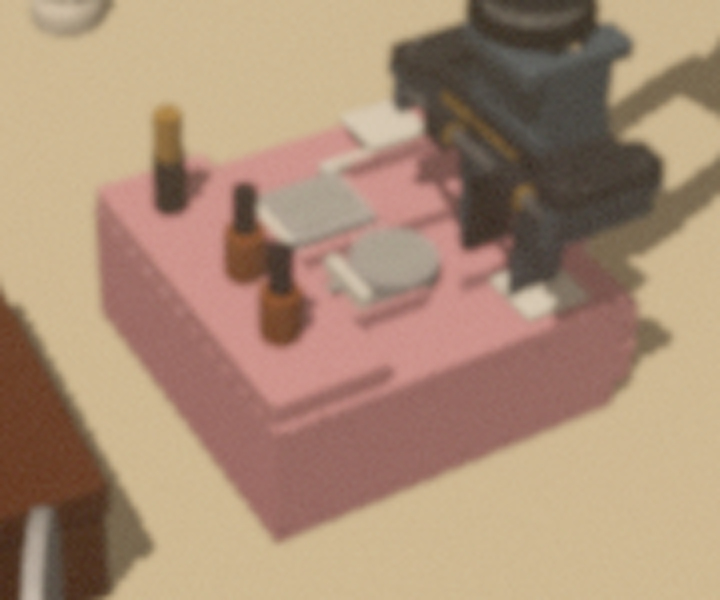

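The key is down, the gate has sunk and the compact is already sliding forward. I'll press 0.5 mm further for margin and hold.

```bash
python3 -m pendant '[{"delta_pos":[0,0.05,0],"twist":[0,0,0],"grip":47},{"delta_pos":[0,0.05,0],"twist":[0,0,0],"grip":47},{"delta_pos":[0,0.05,0],"twist":[0,0,0],"grip":47},{"delta_pos":[0,0.05,0],"twist":[0,0,0],"grip":47},{"delta_pos":[0,0.05,0],"twist":[0,0,0],"grip":47}]'
python3 -m pendant '[{"delta_pos":[0,0,0],"twist":[0,0,0],"grip":47},{"delta_pos":[0,0,0],"twist":[0,0,0],"grip":47},{"delta_pos":[0,0,0],"twist":[0,0,0],"grip":47},{"delta_pos":[0,0,0],"twist":[0,0,0],"grip":47},{"delta_pos":[0,0,0],"twist":[0,0,0],"grip":47}]'
python3 - <<'E'
from ov import *
from workcell import state,imaging
for n in("wrist","scene","wrist"):
    i=imaging.camera_info(n);p,d=imaging.grab_frame(n);cv2.imwrite(f"pics/{n}4.png",p[:,:,::-1]);np.save(f"pics/{n}4i.npy",i);np.save(f"pics/{n}4d.npy",d)
    s=state();print(s['time_s'],s['ee_pos'],s['force'],s['torque'])
p=cv2.imread("pics/scene4.png");cv2.imwrite("pics/s4z.png",cv2.resize(p[200:350,250:430],None,fx=4,fy=4,interpolation=cv2.INTER_CUBIC))
ov("wrist4","wov4",cx=-26)
E
```

```text
time_s: 3.95
ee_pos: [496.5, 147.9, 95.5]
ee_rot: [-90.0, -0.0, -175.4]
force: [-0.9, 0.2, 4.9]
gripper_width: 43.2
time_s: 4.45
ee_pos: [496.5, 147.8, 95.4]
ee_rot: [-90.0, -0.0, -175.4]
force: [-1.7, 1.4, 4.1]
gripper_width: 42.9
4.5 [496.53829675 147.82829832  95.43623992] [-2.00588039 -0.19963134  4.37778695] [ 0.12192769  0.21468599 -0.07191234]
4.55 [496.48235848 147.82799734  95.40417539] [-2.62748559  0.91575403  4.91132003] [ 0.16204316  0.21246949 -0.13540918]
4.6 [496.51875196 147.84396598  95.39554261] [-2.03701077  0.45654711  4.49574267] [ 0.1828879   0.33959368 -0.09823991]
```

View pics/wov4.png

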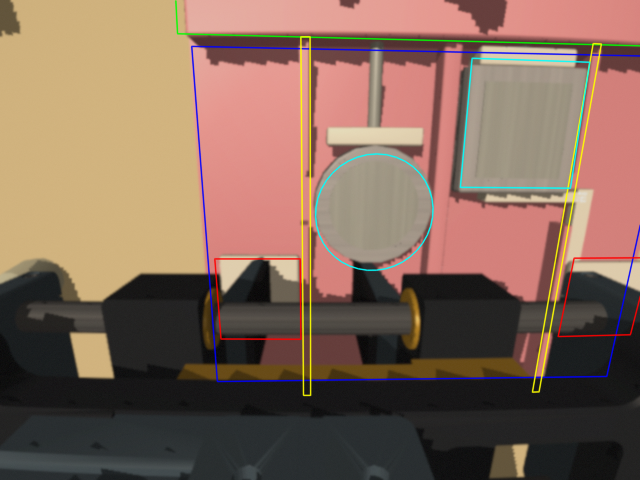

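View pics/s4z.png

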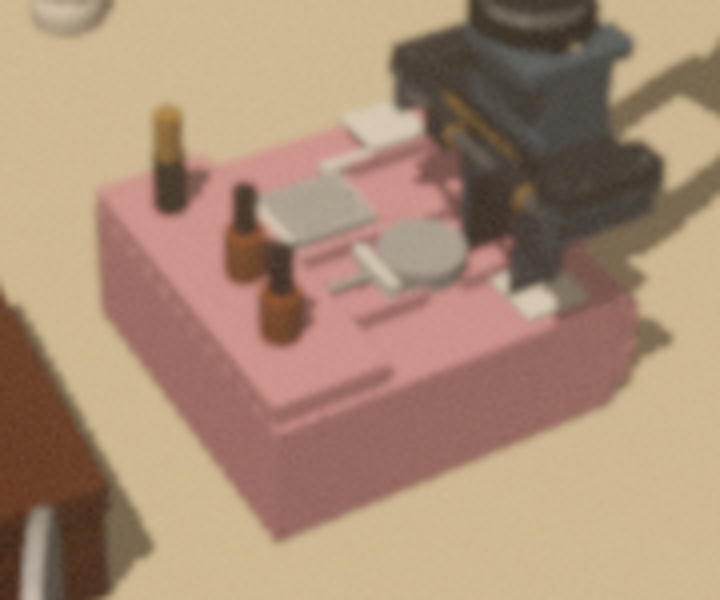

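The compact now rests against the bay finger, its centre at about (375,206), and the force is about 2 N in -x. I'll check that it's at rest and flat, and how far the key is down.

```bash
python3 - <<'E'
from h import *
from workcell import imaging
for k in range(2):
    i=imaging.camera_info("wrist");p,d=imaging.grab_frame("wrist");h=cv2.cvtColor(p,cv2.COLOR_RGB2HSV)
    U,V=[a.ravel() for a in np.meshgrid(np.arange(335,416,2),np.arange(165,245,2))]
    P=pt(i,d,U,V);c=np.linalg.lstsq(np.c_[P[:,:2]-P[:,:2].mean(0),np.ones(len(P))],P[:,2],rcond=None)[0];print('disc z, tilt rad',c[2].round(2),np.hypot(*c[:2]).round(3))
    m=((h[...,1]<75)&(h[...,2]>80)).astype(np.uint8);m[270:]=0;m=cv2.morphologyEx(m,cv2.MORPH_OPEN,cv2.getStructuringElement(2,(61,61)))
    n,l,s,cc=cv2.connectedComponentsWithStats(m);lab=l[206,375];q=onplane(i,[cc[lab][0]],[cc[lab][1]],106)[0];a=np.radians(UY);e=q[:2]-UT
    print('compact unit xy',[np.cos(a)*e[0]+np.sin(a)*e[1],-np.sin(a)*e[0]+np.cos(a)*e[1]],s[lab])
    print('key z',pt(i,d,[235,285,240],[270,280,280])[:,2].round(1),'floor',pt(i,d,[260],[200])[:,2])
E
```

```text
disc z, tilt rad 108.65 0.273
compact unit xy [np.float64(-20.73440654093658), np.float64(34.33436570335188)] [  315   142   117   122 10966]
key z [ 96.5  96.8 130. ] floor [91.44153096]
disc z, tilt rad 108.11 0.14
compact unit xy [np.float64(-20.757393684970886), np.float64(34.31335058314941)] [  315   142   117   122 10949]
key z [ 96.4  97.1 129.5] floor [90.90869623]
```

```bash
python3 - <<'E'
from h import *
from workcell import imaging,state
D=[]
for k in range(4):
    i=imaging.camera_info("wrist");p,d=imaging.grab_frame("wrist");D.append(d)
d=np.median(D,0)
def pl(u0,u1,v0,v1):
    U,V=[a.ravel() for a in np.meshgrid(np.arange(u0,u1),np.arange(v0,v1))]
    P=pt(i,d,U,V);ok=np.ones(len(P),bool)
    for _ in range(6):
        A=np.c_[P[:,:2]-P[ok,:2].mean(0),np.ones(len(P))];c=np.linalg.lstsq(A[ok],P[ok,2],rcond=None)[0];r=P[:,2]-A@c;ok=abs(r)<2.5*max(np.median(abs(r[ok]))*1.48,.3)
    return c.round(3),ok.mean().round(2),r[ok].std().round(2)
print('disc',pl(345,406,175,236));print('case',pl(480,570,90,170));print('deck',pl(260,560,5,25));print('topL',pl(215,295,80,240))
for r in (160,170,180,190,200,210,220,230,240,250): print(r,pt(i,d,[375]*1,[r])[0].round(1),d[r,375].round(1))
s=state();print(s['time_s'],s['ee_pos'],s['force'])
E
```

```text
disc (array([ -0.   ,   0.   , 107.687]), np.float64(0.99), np.float64(0.32))
case (array([1.00000e-03, 2.00000e-03, 1.07723e+02]), np.float64(0.98), np.float64(0.35))
deck (array([-1.20000e-02, -2.00000e-03,  1.09279e+02]), np.float64(0.99), np.float64(0.37))
topL (array([-0.0000e+00, -1.0000e-03,  9.1228e+01]), np.float64(0.98), np.float64(0.34))
160 [564.8 125.7 107.4] 155.7
170 [560.4 125.1 107.6] 156.6
180 [555.9 124.7 107.9] 157.4
190 [551.4 124.1 108.1] 158.3
200 [546.8 123.5 107.6] 160.0
210 [542.1 122.9 107.7] 161.1
220 [537.4 122.4 108.1] 161.9
230 [532.6 121.8 108. ] 163.2
240 [527.7 121.1 107.7] 164.7
250 [522.8 120.5 107.7] 165.9
4.9 [496.52234286 147.81875301  95.39078477] [-1.22360095 -0.0632259   4.74867841]
```

```bash
python3 -c "
from workcell import job
print(job.job_done())"
```

```text
the job is handed in; nothing more can be done
None
```

I pressed the left key, beside the compact's bay, with one finger. The spring shot the compact past the lowered gate and it stopped against the other finger. I handed the job in at about 4.9 s holding that pose; no verdict was reported.

**Last checks before handing in:**
- **Key:** down about 10.7 mm, from the plate height after taking off a camera offset of about 1.2 mm. The arm reads about 4.5 N upward.
- **Compact position:** about x = -21 mm, y = +34 mm in the unit frame, the same to 0.03 mm in two frames, so at rest. My finger position predicted x of about -24 mm. That 3 mm difference is within measurement error, and both values are well inside -104 to +8.5 mm.
- **Compact flatness:** tilt about 0.000 rad, from a robust plane fit over 4 frames. Its top is at the same height as the untouched case.
- **Push on the finger:** about 1 to 2.6 N towards the front. This comes from the noisy wrist force reading and was not measured directly at the contact.

**Disagreement:** my first tilt estimate gave 0.27 and then 0.14 rad. It was a plain fit on single noisy depth frames, so I put it down to outliers; the robust fit replaced it.

The case, its key and the bottles look unmoved in the later pictures. I did not look at the drawers or the objects on the table again at the end.

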